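Load a battery pack into the charging dock and clamp it home

ROBOT

A 6-joint arm with a two-finger parallel gripper is mounted at the origin on the work surface. World frame = base frame: x ahead of the robot, y to its left, z up, the work surface at z = 0. Lengths are in m, angles in rad, forces in N, time in s.
With the tool pointing down it reaches from about 0.275 to 0.725 m from the base axis. Payload 5.6 kg.
Tool frame: the origin (TCP) lies between the finger pads; the fingertips stand 25 mm ahead of it and the grasp point (between the pads) lies 6 mm ahead of it (ctrl.nose_length is the z of the fingertips in the tool frame, in m); z points along the fingers, y is the direction in which the jaws open and shut (so a half turn about z gives the same grasp; the last joint's range is limited). The gripper opens to 85 mm and grips with 20 to 120 N. Pads are 22 mm wide; open, the fingers measure 114 mm over their backs; the gripper's body (76 mm by 85 mm) begins 54 mm behind the grasp point. The pads swing forward as they close: fully open they stand 13 mm farther back than shut.
Start: joints at [1.574, 0.255, 0.108, 0, -1.424, -0.285], TCP at [0.153, 0.528, 0.256] pointing down, gripper open.
Joint ranges: [-2.95, 2.95], [-1.21, 1.97], [-1.09, 1.5], [-2.87, 1.71], [-2.94, -0.07], [-3.05, 3.05]. Speed limits (rad/s): [2.57, 2.57, 3.14, 3.14, 3.14, 3.14].

INTERFACE

Orientations are given as a unit quaternion [x, y, z, w].
In Python, from plant import ctrl, get_image, models gives the robot as it stands.
- The arm moves only by the shell command python3 -m jog 'ROWS' [OPENING]. ROWS is JSON, a list of rows, each an object with "offset": the shift along the tool's x, y, z in units of 30 mm (1.0 is 30 mm), a list of three; "rotation": the turn, a rotation vector about the tool's x, y, z in units of 0.08 rad (1.0 is 0.08 rad), a list of three. In form: [{"offset": [x, y, z], "rotation": [ax, ay, az]}, ...]. A call has exactly 5 rows; each row shifts and turns the commanded pose from where the row before left it, along the tool's axes as they then stand; what a row does not reach is not made up. A row lasts 1/12 s, in which the tool goes at most 41.7 mm and 7.16 degrees, less where a joint would pass 70% of its speed; a pose out of reach is approached as far as the arm can. A call with a number of a shift or a turn outside -1 to 1 is refused whole. A call with a gripper value outside its range is refused whole. OPENING is the opening, from 0 (shut) to 1 (fully open), set as the call begins (- or left out, the last holds). The fingers move at their own pace and stop on an object; the grip force is fixed at half the most. Time passes only in rows, so rows that do not move let the fingers close, or fill a call up. It gives the time, the measured TCP pose, the force and the opening at its end, in the units of the state.
- ctrl.get_obs(): the state, without advancing time (a new reading comes with each control period).
- get_image(name): name is "scene" or "top" or "wrist"; returns a dict with "pixels" (400x640x3 uint8, blue, green, red), "fov_y" (degrees; the focal length in pixels is half the picture's height over the tangent of half this angle, whatever the lens; pixels are square), "cx", "cy" (the principal point, pixels), "k1" (the pictures are not rectified: a ray, as slopes to the right and down, at radius r is drawn at 1 + k1 r^2 times it, then the intrinsics apply), "extrinsics" (4x4, takes a point from world to camera coordinates). Camera axes: x right, y up, looking along -z (the intrinsics and any distortion apply to the point x, -y, -z); pixel columns grow to the right and rows downward; lengths in m; the calibration is good to about 2 mm. A picture is of the moment at which its call begins. There is no depth.
- ctrl.job_done(): hands the job in, once; it reports no verdict.
Trained networks look in the newest picture that a camera, given by its name, has taken for a name from the list of things; names that differ only in an ending like _2 or _b are one class to them, and where a whole thing is asked for, a point or a joint stands for the part that bears it (a point fixed in the world has none). Each returns a list of dicts, best first, with "score" (0 to 1); they miss things now and then, are a little off and sometimes report something else, mostly with a low value. They report only what shows in the picture. A call takes as long as a camera call. They do not tell look-alikes from the thing itself.
- models.outline_of(camera, thing): "mask" (400x640 bool, what is visible of it).
- models.landmark_of(camera, thing): "point" ([x, y, z] in m, in the coordinates of the camera as it stood for that picture, good to about 4 mm: a listed point, or the origin of a listed thing).
The state is a dict: "time_s": time; "joint_positions": joint angles; "qvel": joint speeds; "joint_efforts": joint torques, N m; "position": TCP position; "orientation": TCP orientation; "contact_force": force on the tool from outside, world axes, zero at the start; "moment": the same for the moment, N m; "gripper_width": opening from 0.0 (shut) to 1.0 (fully open).
Only numpy, scipy, OpenCV 4.12 (cv2) and the standard library are available. Lean on these libraries where they do the work, as an engineer would, in place of code of your own. Each camera call takes 0.05 s, during which the arm holds its last target. There are 200 camera calls.

TASK

Put the charged battery pack (green band) into the pocket of the charging dock, then swing the dock's hinged clamp over by its red handle and press it down until the pack is driven fully home and you feel it come up solid, firmly but never forcing the handle. Leave the pack clamped down and everything let go, and do not disturb the orange-banded flat pack or the other things on the bench.

Things in the scene. Friction and masses are not known exactly. Their poses are not given: they have to be found in the camera images.
- pack_center (a point): Centre (half-way up) of the charged battery pack: a black upright block with a GREEN band and green top, 40 (its x) x 60 (its y) x 50 high (its z) mm, standing loose on the bench; the flat pack stands near it, and which of the two is nearer the robot varies. z up. It fits the dock either way round (half turn); grip it across its 40 mm width.
- flat_pack_center (a point): Centre of the flat battery pack: the same block with an ORANGE band and top. Leave it alone.
- dock: Charging dock, fixed to the bench: black base plate 130 (x) x 210 (y) x 10 mm under a grey block 100 x 110 mm, 40 high. Origin: on the bench, directly below the pocket's centre; z up. Pocket: opens upward mid-block, 43 (x) x 63 (y) mm, 3 mm chamfered rim at z = 40, floor at z = 12. Two steel hinge lugs 95 mm high at the +y side (y = 58 to 82, x = -22 to 22 mm).
- pocket_floor (a point): Centre of the pocket's solid floor, 12 mm above the dock's origin, axes as the dock's. A brass sprung pad in the floor holds a pack 7 mm proud (pack centre 32 mm above this point, pack top 69 mm above the bench); home on the floor its centre is 25 mm above (top at 62). The pad pushes up with 3.8 N when proud, 6.6 N when home, the pack's own 1.5 to 2.6 N weight helping.
- clamp (a joint): Angle of the hinged clamp (rad): near 0 it lies level over the pocket, pointing to the dock's -y; grows as it opens upward: 1.57 upright, 2.45 leaning far out to +y (stop). Starts at 1.95 to 2.35. The stiff hinge stays where it is left (2 to 4 N at the handle moves it) and holds a pack that has been pressed home. The angle at home varies, -0.13 to 0.13 (see clamp_foot).
- clamp_handle (a point): Middle of the clamp's red handle: a round bar 16 mm thick, 76 mm long along the dock's x, 145 mm from the hinge axis; level, it is 85 mm above the bench at the dock's y = -75 mm. It moves with the clamp. The pack is just home at about 4 N downward here; press on until 10 to 15 N is felt so that it is solid. Over 30 N on the clamp damages it.
- clamp_hinge (a point): Clamp's hinge axis (along the dock's x), at the dock's x = 0, y = 70, z = 85 mm. The clamp arm is a flat steel bar 24 mm wide and 10 mm thick.
- clamp_foot (a point): Point on the clamp arm, 70 mm from the hinge axis, where a round rubber foot on a set screw sticks out of its underside to press the middle of the pack's top. Foot end: 23 mm from this point, +/- 8 mm; the screw's setting differs every time and is not measured, so where the pack comes home must be felt.
- tape: Bystander: roll of yellow tape lying flat, 96 mm across, 25 high. Origin: centre of the underside.
- spray: Bystander: white spray bottle with blue head, 72 mm across, 200 high. Origin: centre of the underside.
- brush: Bystander: hand brush lying on the bench. Origin: on its underside.
- driver: Bystander: screwdriver lying on the bench. Origin: on its underside.
- torch: Bystander: black and orange torch lying on the bench, 135 mm long, 38 thick. Origin: centre of the underside.
- tub: Bystander: green plastic tub, 90 mm across, 70 high. Origin: centre of the underside.
- pack: The same green-banded pack as pack_center; origin at the centre of its underside.
There are look-alikes about, which are no part of the job. What is shaped like the pack but yellow is not meant.

How it is judged:
On the way, in this order (a step that is already met when the one before it is completed fails the run):
1. the green pack stands in the dock's pocket, upright, on the sprung pad or lower, with the clamp still open (x of pack_center in the frame of pocket_floor between -0.004 and 0.004 m and y of pack_center in the frame of pocket_floor between -0.004 and 0.004 m and angle between pack_center's own z axis and vertical below 0.12 rad and z of pack_center in the frame of pocket_floor below 0.034 m and value of joint clamp above 0.6 rad), for 0.2 s.
2. the clamp presses the pack fully home on the pocket's floor, with at least 12 N under its foot (x of pack_center in the frame of pocket_floor between -0.004 and 0.004 m and y of pack_center in the frame of pocket_floor between -0.004 and 0.004 m and angle between pack_center's own z axis and vertical below 0.12 rad and z of pack_center in the frame of pocket_floor below 0.027 m and contact force between clamp and pack above 12 N), for 0.2 s.
At the end, for the whole second after the job is handed in: The green pack is home in the pocket (centre within 4 mm of the pocket's middle in x and y, at most 2 mm above its fully home height, within 0.12 rad of upright), the clamp's foot still bears on it with more than 1 N, pack and clamp are at rest and let go (x of pack_center in the frame of pocket_floor between -0.004 and 0.004 m and y of pack_center in the frame of pocket_floor between -0.004 and 0.004 m and angle between pack_center's own z axis and vertical below 0.12 rad and z of pack_center in the frame of pocket_floor below 0.027 m and contact force between clamp and pack above 1 N and linear speed of pack below 0.01 m/s and velocity of joint clamp between -0.05 and 0.05 rad/s); the robot touches nothing.
It fails at once if the robot pushes on the clamp with more than 30 N (contact force between any of the arm, the fingers and clamp above 30 N).
It fails at once if the flat pack or another bystander is moved more than 30 mm (distance of any of flat_pack_center, tape, spray, brush, driver, torch, tub from where it was at the start of the episode above 0.03 m).
It also fails if it takes over 69 s, if anything falls off the work surface, if the arm or the gripper's body presses on something with over 40 N, if the wrist force passes 120 N, or if a joint passes its speed limit or range.

## Working session

There is one attempt and no reset: what is moved stays moved. The work goes in short steps, Python scripts to look and compute and a shell command to move; the robot and the scene stay as the last step left them, time stands still between calls to the robot, and variables do not carry over. Pictures are saved under pics/ and viewed, about 8 in all and at most 12, crops included, and the job is handed in when it is done.

```bash
ls; mkdir -p pics; cat > h.py <<'E'
import numpy as np,cv2
from plant import ctrl,get_image,models
from scipy.spatial.transform import Rotation as R
def toworld(im,p):
    E=np.array(im["extrinsics"]);return (np.linalg.inv(E)@np.r_[p,1])[:3]
def pix(im,P):
    E=np.array(im["extrinsics"]);c=E@np.r_[P,1];s=np.array([c[0],-c[1]])/-c[2]
    f=200/np.tan(np.radians(im["fov_y"])/2);s=s*(1+im["k1"]*(s@s));return f*s+[im["cx"],im["cy"]]
def ray(im,uv,z):
    "world point at height z seen at pixel uv"
    f=200/np.tan(np.radians(im["fov_y"])/2);d=(np.array(uv)-[im["cx"],im["cy"]])/f;s=d.copy()
    for _ in range(20): s=d/(1+im["k1"]*(s@s))
    E=np.array(im["extrinsics"]);Rm=E[:3,:3];o=-Rm.T@E[:3,3];v=Rm.T@np.array([s[0],-s[1],-1]);return o+v*(z-o[2])/v[2]
def st():
    o=ctrl.get_obs();return o
E
python3 - <<'E'
from h import *
for c in("scene","top"):
    im=get_image(c);cv2.imwrite(f"pics/{c}0.png",im["pixels"])
    for t in("pack_center","flat_pack_center","dock","clamp_handle","clamp_hinge","clamp_foot","pocket_floor"):
        for d in models.landmark_of(c,t)[:3]:
            w=toworld(im,d["point"]);print(c,t,round(d["score"],2),w.round(3),pix(im,w).round(0))
print(st())
E
```

```text
pics
scene pack_center 0.73 [ 0.46  -0.198  0.021] [223. 202.]
scene pack_center 0.58 [ 0.467 -0.304  0.031] [185. 204.]
scene pack_center 0.42 [0.671 0.32  0.001] [415. 244.]
scene flat_pack_center 0.95 [ 0.593 -0.309  0.025] [178. 237.]
scene dock 0.91 [0.54  0.066 0.004] [315. 218.]
scene clamp_handle 0.85 [0.587 0.192 0.215] [368. 163.]
scene clamp_handle 0.39 [ 0.467 -0.304  0.028] [186. 205.]
scene clamp_hinge 0.71 [0.562 0.128 0.087] [339. 199.]
scene clamp_foot 0.56 [ 0.467 -0.304  0.027] [186. 205.]
scene pocket_floor 0.97 [0.538 0.065 0.013] [315. 215.]
scene pocket_floor 0.58 [0.601 0.454 0.003] [453. 221.]
top pack_center 0.65 [ 0.464 -0.303  0.023] [486. 237.]
top pack_center 0.59 [ 0.459 -0.195  0.028] [441. 239.]
top flat_pack_center 0.9 [ 0.595 -0.309  0.027] [485. 183.]
top dock 0.95 [0.542 0.064 0.006] [332. 207.]
top clamp_handle 0.59 [0.583 0.188 0.215] [272. 173.]
top clamp_handle 0.22 [ 0.382  0.303 -0.002] [235. 273.]
top clamp_hinge 0.63 [0.564 0.139 0.084] [300. 193.]
top clamp_foot 0.64 [0.572 0.16  0.151] [288. 184.]
top clamp_foot 0.63 [0.6   0.453 0.001] [177. 186.]
top pocket_floor 0.64 [0.536 0.068 0.01 ] [331. 209.]
top pocket_floor 0.4 [0.572 0.158 0.154] [289. 184.]
{'time_s': 0.8, 'joint_positions': array([ 1.57361936e+00,  2.55095971e-01,  1.08210393e-01, -2.16725143e-05,
       -1.42389339e+00, -2.84604983e-01]), 'qvel': array([-1.55344563e-03,  7.04978658e-04,  4.78875716e-06,  1.54762641e-04,
        8.91540083e-04,  3.78086470e-04]), 'joint_efforts': array([ 1.03849892e-03, -3.86365056e+01,  2.38051862e+01,  5.36767066e+00,
       -6.76746677e-04, -9.48838533e-06]), 'position': array([0.15290193, 0.52831572, 0.25628609]), 'orientation': array([ 9.90091051e-01, -1.40426886e-01, -1.18520416e-05, -7.05420867e-06]), 'contact_force': array([0.08829445, 0.95063702, 0.20103657]), 'moment': array([-0.05712135, -0.0242646 ,  0.05565345]), 'gripper_width': 0.9982951620314926}
```

```bash
python3 - <<'E'
import cv2,numpy as np
a=cv2.imread("pics/top0.png");b=cv2.imread("pics/scene0.png")
cv2.imwrite("pics/both.png",a)
c=cv2.resize(a[130:290,400:540],None,fx=4,fy=3.75*4/3.75)[:600]
d=cv2.resize(b[160:270,150:250],None,fx=2,fy=2)
cv2.imwrite("pics/crop.png",c)
E
```

```text
(no output)
```

View pics/top0.png

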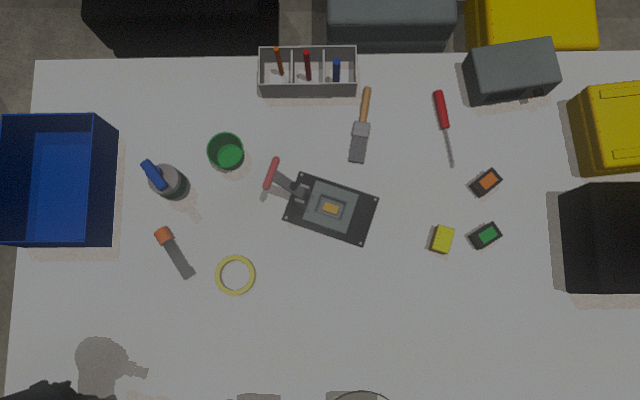

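View pics/scene0.png

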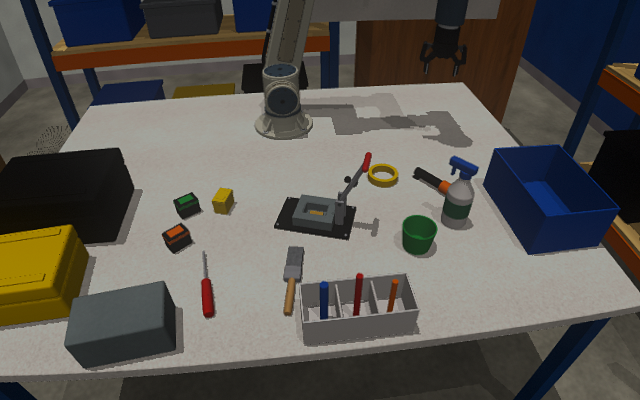

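View pics/crop.png

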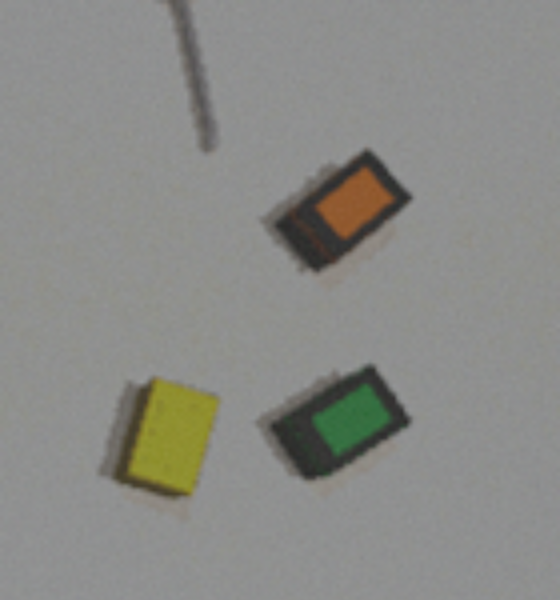

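Candidates in the top picture: yellow block (441,239), orange-topped block (485,183) and green-topped black block (486,237). The green one fits; the crop confirms the green top on black, with the orange flat pack farther out. The dock is at (331,209), with its clamp leaning out and the red handle at (272,173). The bottle is at (165,180), the tub at (226,152) and the tape at (235,275).

```bash
cat >> h.py <<'E'
def rectfit(P):
    (c,s,a)=cv2.minAreaRect((P[:,:2]*1000).astype(np.float32));b=cv2.boxPoints((c,s,a))/1000
    e=max((b[1]-b[0],b[2]-b[1]),key=np.linalg.norm);return np.array(c)/1000,np.array(s)/1000,np.degrees(np.arctan2(e[1],e[0]))
E
python3 - <<'E'
from h import *
print(ctrl.nose_length)
im=get_image("top");I=im["pixels"].astype(int);hsv=cv2.cvtColor(im["pixels"],cv2.COLOR_BGR2HSV)
m=np.zeros(I.shape[:2],bool);m[215:255,465:510]=1
g=m&(hsv[...,1]>120)&(abs(hsv[...,0].astype(int)-65)<20)
n,l,s,_=cv2.connectedComponentsWithStats(g.astype(np.uint8));k=1+s[1:,4].argmax()
v,u=np.where(l==k);P=np.array([ray(im,(a,b),.05) for a,b in zip(u,v)]);print("green",len(P),rectfit(P),P.mean(0))
m[:]=0;m[160:255,275:390]=1
d=m&(I.max(2)<60);n,l,s,_=cv2.connectedComponentsWithStats(d.astype(np.uint8));k=1+s[1:,4].argmax()
v,u=np.where(l==k);P=np.array([ray(im,(a,b),.01) for a,b in zip(u,v)]);print("plate",len(P),rectfit(P))
# pocket pad (brass)
b=m&(hsv[...,1]>100)&(abs(hsv[...,0].astype(int)-22)<10);b[:, :310]=0
v,u=np.where(b);P=np.array([ray(im,(x,y),.019) for x,y in zip(u,v)]);print("pad",len(P),rectfit(P),P.mean(0))
c=get_image("scene")
for t in("pack_center","flat_pack_center","dock","pocket_floor","clamp_hinge"):
  for d in models.landmark_of("scene",t)[:2]: print(t,d["score"],toworld(c,d["point"]).round(4))
E
```

```text
0.025
green 162 (array([ 0.46661652, -0.29962524]), array([0.02359558, 0.03813594]), np.float32(-60.189842)) [ 0.46663864 -0.29934655  0.05      ]
plate 904 (array([0.51757007, 0.01015242]), array([0.08199296, 0.12715129]), np.float32(-19.77555))
pad 128 (array([0.53881525, 0.06842607]), array([0.03636602, 0.020293  ]), np.float32(70.785095)) [0.53890221 0.06828326 0.019     ]
pack_center 0.95 [ 0.4692 -0.3048  0.027 ]
pack_center 0.59 [ 0.4599 -0.1976  0.021 ]
flat_pack_center 0.6 [ 0.5932 -0.3132  0.0224]
flat_pack_center 0.34 [0.5851 0.1915 0.2184]
dock 0.57 [0.5385 0.064  0.005 ]
pocket_floor 0.83 [0.5385 0.0632 0.0133]
clamp_hinge 0.75 [0.5612 0.1317 0.0893]
```

```bash
R='python3 -m jog'
$R '[{"offset":[0,0,0],"rotation":[0,0,0.96]},{"offset":[0,0,0],"rotation":[0,0,0.96]},{"offset":[0,0,0],"rotation":[0,0,0.96]},{"offset":[0,0,0],"rotation":[0,0,0.96]},{"offset":[0,0,0],"rotation":[0,0,0.96]}]' 1
$R '[{"offset":[0,0,0],"rotation":[0,0,0.96]},{"offset":[0,0,0],"rotation":[0,0,0.96]},{"offset":[0,0,0],"rotation":[0,0,0.96]},{"offset":[0,0,0],"rotation":[0,0,0.96]},{"offset":[0,0,0],"rotation":[0,0,0.96]}]'
for i in 1 2 3 4 5; do
$R '[{"offset":[0.97,0.16,0.05],"rotation":[0,0,0]},{"offset":[0.97,0.16,0.05],"rotation":[0,0,0]},{"offset":[0.97,0.16,0.05],"rotation":[0,0,0]},{"offset":[0.97,0.16,0.05],"rotation":[0,0,0]},{"offset":[0.97,0.16,0.05],"rotation":[0,0,0]}]'
done
```

```text
time_s: 1.57
position: [0.1529, 0.5283, 0.2563]
orientation: [0.944, -0.329, -0.0, -0.0]
contact_force: [0.2, -0.8, -0.2]
gripper_width: 1.001
time_s: 1.98
position: [0.1529, 0.5283, 0.2563]
orientation: [0.864, -0.503, 0.0, 0.0]
contact_force: [0.5, -0.2, 0.6]
gripper_width: 1.001
time_s: 2.4
position: [0.2048, 0.3888, 0.2487]
orientation: [0.865, -0.501, 0.0, -0.0]
contact_force: [0.4, 0.6, -0.3]
gripper_width: 0.997
time_s: 2.82
position: [0.2563, 0.2506, 0.2414]
orientation: [0.865, -0.501, -0.0, -0.0]
contact_force: [0.1, -0.2, 0.1]
gripper_width: 1.002
time_s: 3.23
position: [0.3079, 0.1125, 0.2341]
orientation: [0.866, -0.501, 0.0, -0.001]
contact_force: [1.0, -0.2, -0.5]
gripper_width: 1.002
time_s: 3.65
position: [0.3596, -0.0258, 0.2266]
orientation: [0.865, -0.501, 0.0, -0.0]
contact_force: [0.7, 0.8, -0.5]
gripper_width: 0.997
time_s: 4.07
position: [0.4112, -0.1641, 0.2189]
orientation: [0.865, -0.501, 0.0, -0.0]
contact_force: [0.1, 0.6, 0.3]
gripper_width: 1.001
```

```bash
R='python3 -m jog'
$R '[{"offset":[0.97,0.16,0.1],"rotation":[0,0,0]},{"offset":[0.97,0.16,0.1],"rotation":[0,0,0]},{"offset":[0.97,0.16,0.1],"rotation":[0,0,0]},{"offset":[0.97,0.16,0.1],"rotation":[0,0,0]},{"offset":[0.97,0.16,0.1],"rotation":[0,0,0]}]'
python3 - <<'E'
from h import *
im=get_image("wrist");cv2.imwrite("pics/w1.png",im["pixels"])
hsv=cv2.cvtColor(im["pixels"],cv2.COLOR_BGR2HSV)
g=(hsv[...,1]>100)&(abs(hsv[...,0].astype(int)-65)<20)
n,l,s,_=cv2.connectedComponentsWithStats(g.astype(np.uint8));k=1+s[1:,4].argmax()
v,u=np.where(l==k);P=np.array([ray(im,(a,b),.05) for a,b in zip(u,v)]);print("green",len(P),rectfit(P),u.min(),u.max(),v.min(),v.max())
for d in models.landmark_of("wrist","pack_center")[:2]: print(d["score"],toworld(im,d["point"]).round(4))
o=st();print(o["position"])
E
```

```text
time_s: 4.48
position: [0.4628, -0.3022, 0.2036]
orientation: [0.865, -0.501, 0.0, 0.0]
contact_force: [1.6, 0.3, 0.2]
gripper_width: 1.003
green 1239 (array([ 0.46660294, -0.29945877]), array([0.02575774, 0.03961004]), np.float32(-58.305477)) 302 332 167 209
0.68 [ 0.4645 -0.297   0.0266]
0.6 [ 0.459  -0.1938  0.0264]
[ 0.4629482  -0.30348387  0.20205939]
```

View pics/w1.png

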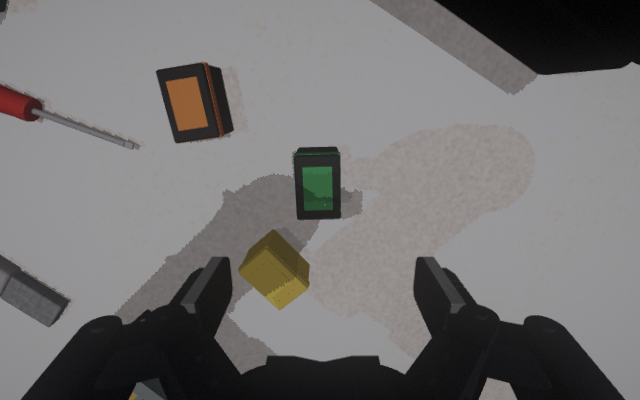

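```bash
R='python3 -m jog'
$R '[{"offset":[-0.05,-0.17,0.6],"rotation":[0,0,-0.2]},{"offset":[0,0,0.6],"rotation":[0,0,0]},{"offset":[0,0,0.6],"rotation":[0,0,0]},{"offset":[0,0,0.6],"rotation":[0,0,0]},{"offset":[0,0,0.6],"rotation":[0,0,0]}]'
$R '[{"offset":[0,0,0.5],"rotation":[0,0,0]},{"offset":[0,0,0.5],"rotation":[0,0,0]},{"offset":[0,0,0.5],"rotation":[0,0,0]},{"offset":[0,0,0.4],"rotation":[0,0,0]},{"offset":[0,0,0.2],"rotation":[0,0,0]}]'
$R '[{"offset":[0,0,0],"rotation":[0,0,0]},{"offset":[0,0,0],"rotation":[0,0,0]},{"offset":[0,0,0],"rotation":[0,0,0]},{"offset":[0,0,0],"rotation":[0,0,0]},{"offset":[0,0,0],"rotation":[0,0,0]}]' 0
$R '[{"offset":[0,0,0],"rotation":[0,0,0]},{"offset":[0,0,0],"rotation":[0,0,0]},{"offset":[0,0,0],"rotation":[0,0,0]},{"offset":[0,0,0],"rotation":[0,0,0]},{"offset":[0,0,0],"rotation":[0,0,0]}]'
```

```text
time_s: 5.0
position: [0.4662, -0.2963, 0.1132]
orientation: [0.869, -0.494, 0.0, -0.0]
contact_force: [0.3, 1.4, -0.3]
gripper_width: 1.001
time_s: 5.42
position: [0.4654, -0.296, 0.0493]
orientation: [0.869, -0.494, -0.001, 0.0]
contact_force: [0.8, 0.8, 0.7]
gripper_width: 1.0
time_s: 5.83
position: [0.4671, -0.297, 0.0521]
orientation: [0.869, -0.494, 0.001, -0.0]
contact_force: [-0.2, 1.2, 5.3]
gripper_width: 0.454
time_s: 6.25
position: [0.4671, -0.297, 0.0521]
orientation: [0.869, -0.494, 0.001, -0.0]
contact_force: [0.1, 0.7, 7.0]
gripper_width: 0.461
```

```bash
R='python3 -m jog'
$R '[{"offset":[0,0,-0.3],"rotation":[0,0,0]},{"offset":[0,0,-0.5],"rotation":[0,0,0]},{"offset":[0,0,-0.8],"rotation":[0,0,0]},{"offset":[0,0,-0.9],"rotation":[0,0,0]},{"offset":[0,0,-0.9],"rotation":[0,0,0.95]}]'
$R '[{"offset":[0,0,-0.2],"rotation":[0,0,1]},{"offset":[0,0,0],"rotation":[0,0,1]},{"offset":[0,0,0],"rotation":[0,0,1]},{"offset":[0,0,0],"rotation":[0,0,1]},{"offset":[0,0,0],"rotation":[0,0,1]}]'
$R '[{"offset":[0,0,0],"rotation":[0,0,1]},{"offset":[0,0,0],"rotation":[0,0,1]},{"offset":[0,0,0],"rotation":[0,0,1]},{"offset":[0,0,0],"rotation":[0,0,1]},{"offset":[0,0,0],"rotation":[0,0,1]}]'
python3 - <<'E'
from h import *
import time
o=st();print(o["position"],o["orientation"],o["contact_force"])
Rm=R.from_quat(o["orientation"]).as_matrix();print((Rm.T@(np.array([.5385,.0665,o["position"][2]])-o["position"]))/.03, R.from_matrix(Rm).as_euler("zyx",degrees=True))
E
```

```text
time_s: 6.67
position: [0.4654, -0.2964, 0.1537]
orientation: [0.85, -0.527, -0.001, 0.0]
contact_force: [0.8, -0.4, -1.9]
gripper_width: 0.456
time_s: 7.08
position: [0.4658, -0.2964, 0.1589]
orientation: [0.727, -0.687, -0.0, -0.0]
contact_force: [-0.1, 0.5, -1.8]
gripper_width: 0.455
time_s: 7.5
position: [0.4658, -0.2964, 0.1588]
orientation: [-0.576, 0.817, 0.001, -0.0]
contact_force: [0.5, 0.3, -2.4]
gripper_width: 0.453
[ 0.46575897 -0.29642226  0.15876769] [-5.75970131e-01  8.17470544e-01  5.48247968e-04 -1.27479789e-04] [ 0.5244016   0.26655236 -2.3983998 ]
[-1.22078085e+01  1.78768873e+00  7.03037827e-03] [ 1.09664806e+02 -4.81267905e-02 -1.79957057e+02]
```

```bash
python3 - <<'E'
from h import *
im=get_image("top");sc=get_image("scene")
def draw(im,c,yaw,crop,name):
    y=np.radians(yaw);Rz=np.array([[np.cos(y),-np.sin(y)],[np.sin(y),np.cos(y)]])
    x0,y0,x1,y1=crop;k=5;J=cv2.resize(im["pixels"][y0:y1,x0:x1],None,fx=k,fy=k,interpolation=cv2.INTER_CUBIC)
    J=np.clip(J*1.8,0,255).astype(np.uint8)
    for hx,hy,z,col in((.065,.105,.01,(0,0,255)),(.05,.055,.04,(0,255,0)),(.0245,.0345,.04,(255,255,0))):
        q=[]
        for sx,sy in((1,1),(1,-1),(-1,-1),(-1,1)):
            w=Rz@[sx*hx,sy*hy]+c;q.append((pix(im,np.r_[w,z])+.5-[x0,y0])*k)
        cv2.polylines(J,[np.int32(q)],True,col,1)
    cv2.imwrite(name,J);return J
a=draw(im,[.5385,.0665],-19.5,(270,155,390,260),"pics/d1.png")
b=draw(sc,[.5385,.0665],-19.5,(265,185,365,245),"pics/d2.png")
I=im["pixels"].max(2)[160:250,275:385];print(a.shape,b.shape)
cv2.imwrite("pics/d.png",np.vstack([a,np.zeros((0,600,3),np.uint8)]))
h=200
E
```

```text
(525, 600, 3) (300, 500, 3)
```

View pics/d1.png

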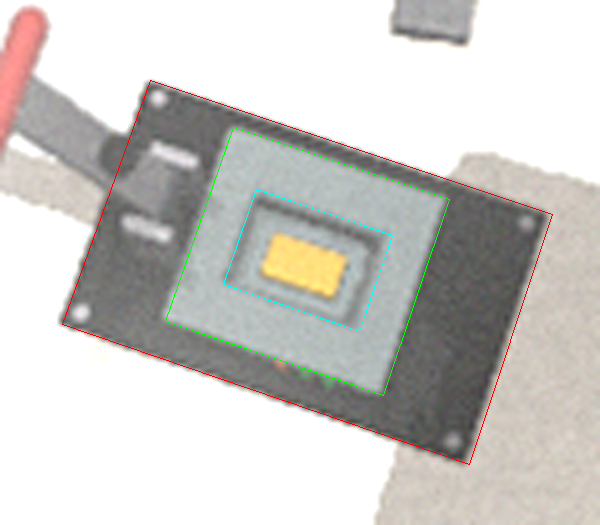

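View pics/d2.png

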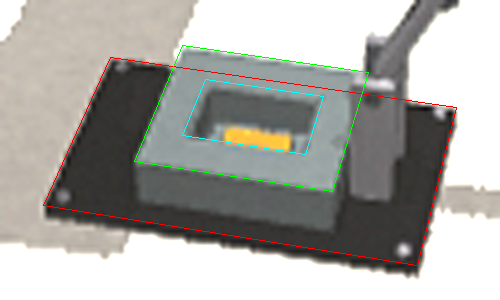

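The projected model of the dock sits on both pictures within about 1 px (top: block corners 232,127 / 449,199 / 384,395; scene: likewise). That puts the dock at (0.5385, 0.0665), yaw -19.5°. Next I'll check how the pack sits in the hand.

```bash
python3 - <<'E'
from h import *
im=get_image("wrist");o=st();hsv=cv2.cvtColor(im["pixels"],cv2.COLOR_BGR2HSV)
g=(hsv[...,1]>100)&(abs(hsv[...,0].astype(int)-65)<20)
n,l,s,_=cv2.connectedComponentsWithStats(g.astype(np.uint8));print(s[1:][s[1:,4]>50])
k=1+s[1:,4].argmax();v,u=np.where(l==k);zt=o["position"][2]-.002
P=np.array([ray(im,(a,b),zt) for a,b in zip(u,v)]);c,sz,yaw=rectfit(P)
Rm=R.from_quat(o["orientation"]).as_matrix();print(c,sz,yaw,"in tool mm",Rm.T@(np.r_[c,zt]-o["position"])*1e3)
p=im["pixels"];cv2.imwrite("pics/w2.png",p)
E
```

```text
[[ 274  204   98   12  481]
 [ 291  238   64   81 4912]]
[ 0.46482892 -0.29816226] [0.03984397 0.02632817] 70.51475 in tool mm [1.91322856 0.47427611 1.99972046]
```

View pics/w2.png

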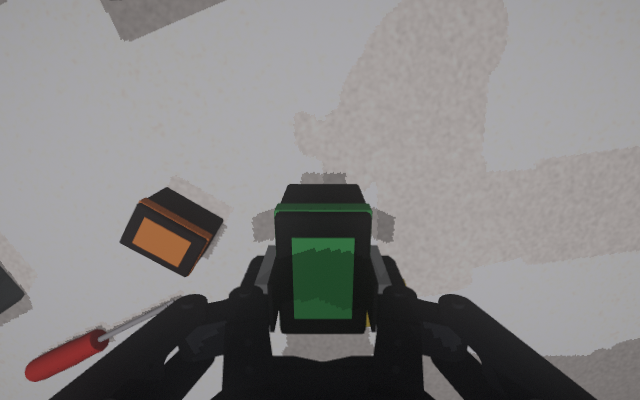

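```bash
R='python3 -m jog'
for i in 1 2 3; do
$R '[{"offset":[-0.82,0.12,0],"rotation":[0,0,0]},{"offset":[-0.82,0.12,0],"rotation":[0,0,0]},{"offset":[-0.82,0.12,0],"rotation":[0,0,0]},{"offset":[-0.82,0.12,0],"rotation":[0,0,0]},{"offset":[-0.82,0.12,0],"rotation":[0,0,0]}]' | sed -n 2,4p
done
$R '[{"offset":[0,0,0],"rotation":[0,0,0]},{"offset":[0,0,0.4],"rotation":[0,0,0]},{"offset":[0,0,0.4],"rotation":[0,0,0]},{"offset":[0,0,0.4],"rotation":[0,0,0]},{"offset":[0,0,0.2],"rotation":[0,0,0]}]'
cat > gap.py <<'E'
from h import *
im=get_image("wrist");o=st()
Rm=R.from_quat(o["orientation"]).as_matrix();t=o["position"]+Rm@[.0019,.0005,0]
print(o["position"],o["contact_force"],"to dock centre, tool units",(Rm.T@(np.array([.5385,.0665,t[2]])-t))/.03,"yaw",-R.from_matrix(Rm).as_euler("zyx",degrees=True)[0])
cv2.imwrite("pics/w3.png",im["pixels"])
E
python3 gap.py
```

```text
position: [0.49, -0.1736, 0.1589]
orientation: [-0.579, 0.816, 0.0, -0.0]
contact_force: [1.7, -0.1, -2.0]
position: [0.5139, -0.0515, 0.1589]
orientation: [-0.579, 0.815, 0.0, -0.0]
contact_force: [0.3, -0.2, -1.3]
position: [0.5379, 0.0705, 0.1589]
orientation: [-0.579, 0.815, 0.0, -0.0]
contact_force: [0.7, -0.7, -1.7]
time_s: 9.32
position: [0.537, 0.0689, 0.1153]
orientation: [-0.578, 0.816, 0.001, -0.001]
contact_force: [-0.6, -1.4, -1.9]
gripper_width: 0.456
[0.53665719 0.0687967  0.11461726] [-0.51334935  0.93798727 -3.35454494] to dock centre, tool units [-0.0114554  -0.09999025 -0.0003532 ] yaw -109.35107165032963
```

```bash
R='python3 -m jog'
$R '[{"offset":[0,-0.08,0],"rotation":[0,0,0]},{"offset":[0,0,0.2],"rotation":[0,0,0]},{"offset":[0,0,0.2],"rotation":[0,0,0]},{"offset":[0,0,0.1],"rotation":[0,0,0]},{"offset":[0,0,0.1],"rotation":[0,0,0]}]'
$R '[{"offset":[0,0,0.1],"rotation":[0,0,0]},{"offset":[0,0,0.1],"rotation":[0,0,0]},{"offset":[0,0,0.05],"rotation":[0,0,0]},{"offset":[0,0,0],"rotation":[0,0,0]},{"offset":[0,0,0],"rotation":[0,0,0]}]'
python3 gap.py
```

```text
time_s: 9.78
position: [0.5402, 0.0684, 0.0984]
orientation: [-0.578, 0.816, 0.0, -0.0]
contact_force: [0.2, 0.4, -1.6]
gripper_width: 0.456
time_s: 10.2
position: [0.5404, 0.0686, 0.0913]
orientation: [-0.578, 0.816, 0.0, 0.0]
contact_force: [0.2, 1.2, -2.5]
gripper_width: 0.452
[0.54040489 0.0686552  0.0913386 ] [ 0.69499293 -0.02295433 -2.48604636] to dock centre, tool units [ 2.55328097e-02  1.93273958e-02 -1.52379417e-05] yaw -109.42240840662731
```

```bash
R='python3 -m jog'
$R '[{"offset":[0.02,0.02,0.1],"rotation":[0,0,0]},{"offset":[0,0,0.1],"rotation":[0,0,0]},{"offset":[0,0,0],"rotation":[0,0,0]},{"offset":[0,0,0],"rotation":[0,0,0]},{"offset":[0,0,0],"rotation":[0,0,0]}]'
$R '[{"offset":[0,0,0.1],"rotation":[0,0,0]},{"offset":[0,0,0.1],"rotation":[0,0,0]},{"offset":[0,0,0.1],"rotation":[0,0,0]},{"offset":[0,0,0],"rotation":[0,0,0]},{"offset":[0,0,0],"rotation":[0,0,0]}]'
```

```text
time_s: 10.67
position: [0.5398, 0.0686, 0.0852]
orientation: [-0.578, 0.816, 0.0, 0.001]
contact_force: [2.1, 4.1, -3.5]
gripper_width: 0.454
time_s: 11.08
position: [0.5401, 0.0686, 0.0761]
orientation: [-0.578, 0.816, -0.0, 0.001]
contact_force: [3.0, 4.0, -1.7]
gripper_width: 0.459
```

```bash
R='python3 -m jog'
$R '[{"offset":[0,0,0.1],"rotation":[0,0,0]},{"offset":[0,0,0.06],"rotation":[0,0,0]},{"offset":[0,0,0],"rotation":[0,0,0]},{"offset":[0,0,0],"rotation":[0,0,0]},{"offset":[0,0,0],"rotation":[0,0,0]}]'
$R '[{"offset":[0,0,0],"rotation":[0,0,0]},{"offset":[0,0,0],"rotation":[0,0,0]},{"offset":[0,0,0],"rotation":[0,0,0]},{"offset":[0,0,0],"rotation":[0,0,0]},{"offset":[0,0,0],"rotation":[0,0,0]}]' 0.75
python3 gap.py
```

```text
time_s: 11.5
position: [0.5402, 0.0686, 0.0715]
orientation: [-0.578, 0.816, -0.0, 0.001]
contact_force: [3.2, 4.9, -2.3]
gripper_width: 0.457
time_s: 11.92
position: [0.5392, 0.0677, 0.0714]
orientation: [-0.578, 0.816, -0.0, -0.0]
contact_force: [-0.1, -0.4, -0.7]
gripper_width: 0.75
[0.53928623 0.06774303 0.07139367] [-0.58578983 -0.46642524  0.30991734] to dock centre, tool units [-1.55407444e-02 -5.73495103e-03 -1.17384363e-05] yaw -109.43005187762154
```

```bash
R='python3 -m jog'
$R '[{"offset":[0,0,-0.3],"rotation":[0,0,0]},{"offset":[0,0,-0.7],"rotation":[0,0,0]},{"offset":[0,0,-0.9],"rotation":[0,0,0]},{"offset":[0,0,-0.9],"rotation":[0,0,0]},{"offset":[0,0,-0.8],"rotation":[0,0,0]}]'
cat > chk.py <<'E'
from h import *
im=get_image("wrist");o=st();hsv=cv2.cvtColor(im["pixels"],cv2.COLOR_BGR2HSV)
g=(hsv[...,1]>100)&(abs(hsv[...,0].astype(int)-65)<20)
n,l,s,_=cv2.connectedComponentsWithStats(g.astype(np.uint8));k=1+s[1:,4].argmax();v,u=np.where(l==k)
for zt in(.062,.069,.075):
    P=np.array([ray(im,(a,b),zt) for a,b in zip(u,v)]);c,sz,yaw=rectfit(P);d=c-[.5385,.0665]
    y=np.radians(19.5);print(zt,c.round(4),sz.round(4),yaw,"dock frame mm",1e3*np.array([d[0]*np.cos(y)-d[1]*np.sin(y),d[0]*np.sin(y)+d[1]*np.cos(y)]))
for t in("clamp_handle","clamp_foot"):
  for cam in("top","scene"):
    c=get_image(cam)
    for d in models.landmark_of(cam,t)[:1]: print(cam,t,d["score"],toworld(c,d["point"]).round(4))
E
python3 chk.py
```

```text
time_s: 12.38
position: [0.5397, 0.0679, 0.182]
orientation: [-0.578, 0.816, -0.0, 0.001]
contact_force: [0.5, -0.0, 0.5]
gripper_width: 0.746
0.062 [0.5397 0.0695] [0.0416 0.0267] 70.24608 dock frame mm [0.09197485 3.26224533]
0.069 [0.5389 0.0673] [0.0404 0.0259] 70.24588 dock frame mm [0.10773164 0.93382361]
0.075 [0.5383 0.0655] [0.0394 0.0252] 70.24606 dock frame mm [ 0.12134425 -1.06198066]
scene clamp_foot 0.94 [0.5702 0.1558 0.1474]
```

```bash
R='python3 -m jog'
$R '[{"offset":[0,0,-0.7],"rotation":[0,0,0]},{"offset":[0,0,-0.8],"rotation":[0,0,0]},{"offset":[0,0,-0.8],"rotation":[0,0,0]},{"offset":[0,0,-0.8],"rotation":[0,0,0]},{"offset":[0,0,0],"rotation":[0,0,0]}]' 0
$R '[{"offset":[-0.7,0,0],"rotation":[0,0,0]},{"offset":[-0.8,0,0],"rotation":[0,0,0]},{"offset":[-0.8,0,0],"rotation":[0,0,0]},{"offset":[-0.8,0,0],"rotation":[0,0,0]},{"offset":[-0.8,0,0],"rotation":[0,0,0]}]'
$R '[{"offset":[-0.8,0,0],"rotation":[0,0,0]},{"offset":[-0.8,0,0],"rotation":[0,0,0]},{"offset":[0,0,0],"rotation":[0,0,0]},{"offset":[0,0,0],"rotation":[0,0,0]},{"offset":[0,0,0],"rotation":[0,0,0]}]'
cat > fr.py <<'E'
from h import *
o=st();d=o["position"]-[.5385,.0665,0];y=np.radians(19.5)
f=o["contact_force"];M=np.array([[np.cos(y),-np.sin(y),0],[np.sin(y),np.cos(y),0],[0,0,1]])
print("t",round(o["time_s"],2),"dock frame TCP mm",(1e3*M@d).round(1),"F",(M@f).round(1))
E
python3 fr.py
python3 - <<'E'
from h import *
im=get_image("top");c=get_image("scene");w=get_image("wrist")
for cam,i in(("top",im),("scene",c),("wrist",w)):
    for t in("clamp_handle",):
        for d in models.landmark_of(cam,t)[:2]: print(cam,t,d["score"],toworld(i,d["point"]).round(4))
a=c["pixels"][90:240,270:470];cv2.imwrite("pics/s3.png",cv2.resize(a,None,fx=4,fy=4))
E
```

```text
time_s: 13.25
position: [0.5414, 0.068, 0.2773]
orientation: [-0.578, 0.816, -0.002, 0.003]
contact_force: [0.3, 1.2, 0.7]
gripper_width: 0.035
time_s: 13.67
position: [0.5785, 0.1794, 0.2716]
orientation: [-0.578, 0.816, 0.0, -0.001]
contact_force: [0.5, 0.3, 0.9]
gripper_width: -0.002
time_s: 14.08
position: [0.5942, 0.2234, 0.2718]
orientation: [-0.578, 0.816, -0.0, -0.001]
contact_force: [0.3, 1.0, -0.0]
gripper_width: -0.0
t 14.08 dock frame TCP mm [2.000e-01 1.665e+02 2.718e+02] F [ 0.  1. -0.]
top clamp_handle 0.87 [0.5848 0.1916 0.2142]
scene clamp_handle 0.96 [0.5834 0.194  0.2187]
scene clamp_handle 0.41 [0.5614 0.1333 0.0893]
wrist clamp_handle 0.83 [0.5878 0.1905 0.2135]
```

View pics/s3.png

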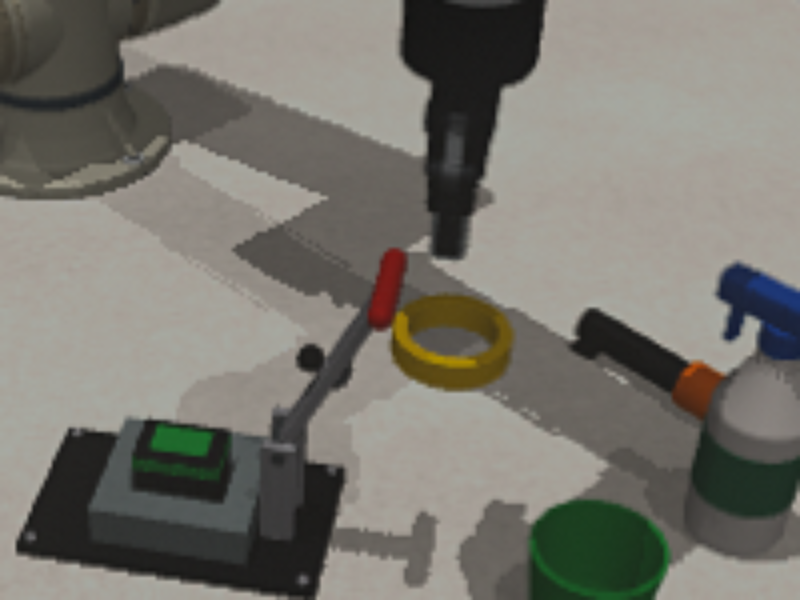

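```bash
R='python3 -m jog'
$R '[{"offset":[0,0,0.3],"rotation":[0,0,0]},{"offset":[0,0,0.4],"rotation":[0,0,0]},{"offset":[0,0,0.4],"rotation":[0,0,0]},{"offset":[0,0,0.1],"rotation":[0,0,0]},{"offset":[0.2,0,0],"rotation":[0,0,0]}]' >/dev/null; python3 fr.py
$R '[{"offset":[0.2,0,0],"rotation":[0,0,0]},{"offset":[0.1,0,0],"rotation":[0,0,0]},{"offset":[0.2,0,-0.04],"rotation":[0,0,0]},{"offset":[0.2,0,-0.06],"rotation":[0,0,0]},{"offset":[0.2,0,-0.06],"rotation":[0,0,0]}]' >/dev/null; python3 fr.py
```

```text
t 14.8 dock frame TCP mm [ -0.4 160.7 234.6] F [ 0.2 -0.7 -0.1]
t 15.22 dock frame TCP mm [  0.8 135.6 243.7] F [-0.3  5.7  4.1]
```

```bash
R='python3 -m jog'
$R '[{"offset":[0.3,0,0],"rotation":[0,0,0]},{"offset":[0.3,0,-0.05],"rotation":[0,0,0]},{"offset":[0.3,0,-0.03],"rotation":[0,0,0]},{"offset":[0.3,0,-0.03],"rotation":[0,0,0]},{"offset":[0.3,0,0],"rotation":[0,0,0]}]' >/dev/null; python3 fr.py
$R '[{"offset":[0.3,0,0],"rotation":[0,0,0]},{"offset":[0.3,0,0.05],"rotation":[0,0,0]},{"offset":[0.3,0,0.05],"rotation":[0,0,0]},{"offset":[0.2,0,0.05],"rotation":[0,0,0]},{"offset":[0.2,0,0.05],"rotation":[0,0,0]}]' >/dev/null; python3 fr.py
```

```text
t 15.63 dock frame TCP mm [  0.5  88.3 245.4] F [0.1 2.6 3.3]
t 16.05 dock frame TCP mm [2.000e-01 4.880e+01 2.381e+02] F [-0.4  1.8  1.1]
```

```bash
R='python3 -m jog'
$R '[{"offset":[0.3,0,0.05],"rotation":[0,0,0]},{"offset":[0.35,0,0.1],"rotation":[0,0,0]},{"offset":[0.35,0,0.1],"rotation":[0,0,0]},{"offset":[0.35,0,0.15],"rotation":[0,0,0]},{"offset":[0.3,0,0.15],"rotation":[0,0,0]}]' >/dev/null; python3 fr.py
$R '[{"offset":[-0.3,0,-0.2],"rotation":[0,0,0]},{"offset":[-0.3,0,-0.8],"rotation":[0,0,0]},{"offset":[0,0,-0.8],"rotation":[0,0,0]},{"offset":[0,0,0],"rotation":[0,0,0]},{"offset":[0,0,0],"rotation":[0,0,0]}]' >/dev/null; python3 fr.py
python3 - <<'E'
from h import *
y=np.radians(19.5);M=np.array([[np.cos(y),-np.sin(y),0],[np.sin(y),np.cos(y),0],[0,0,1]])
for cam in("top","scene","wrist"):
    i=get_image(cam)
    for d in models.landmark_of(cam,"clamp_handle")[:2]:
        p=M@(toworld(i,d["point"])-[.5385,.0665,0]);print(cam,d["score"],p.round(3),"theta",np.arctan2(p[2]-.085,.07-p[1]))
E
```

```text
t 16.47 dock frame TCP mm [ -0.   -0.5 221. ] F [-0.4  3.7 -2.4]
t 16.88 dock frame TCP mm [  1.1  18.  277.9] F [-0.2  0.4 -0.9]
top 0.89 [-0.001 -0.024  0.192] theta 0.8498471917970549
scene 0.75 [ 0.003 -0.018  0.196] theta 0.9039336399459001
scene 0.6 [-0.227  0.314  0.004] theta -2.821259179442028
wrist 0.7 [-0.    -0.019  0.198] theta 0.9059929497401451
```

```bash
R='python3 -m jog'
$R '[{"offset":[0.6,0,0],"rotation":[0,0,0]},{"offset":[0.73,0,0],"rotation":[0,0,0]},{"offset":[0,0,0.5],"rotation":[0,0,0]},{"offset":[0,0,0.5],"rotation":[0,0,0]},{"offset":[0,0,0.3],"rotation":[0,0,0]}]' >/dev/null; python3 fr.py
$R '[{"offset":[0.05,0,0.2],"rotation":[0,0,0]},{"offset":[0.1,0,0.15],"rotation":[0,0,0]},{"offset":[0.18,0,0.18],"rotation":[0,0,0]},{"offset":[0.18,0,0.18],"rotation":[0,0,0]},{"offset":[0.18,0,0.18],"rotation":[0,0,0]}]' >/dev/null; python3 fr.py
```

```text
t 17.6 dock frame TCP mm [-2.000e-01 -2.270e+01  2.355e+02] F [-0.   0.4 -0.4]
t 18.02 dock frame TCP mm [  0.5 -43.5 211.4] F [-3.4 -2.5  4.3]
```

```bash
R='python3 -m jog'
$R '[{"offset":[0.2,0,0.25],"rotation":[0,0,0]},{"offset":[0.18,0,0.25],"rotation":[0,0,0]},{"offset":[0.15,0,0.25],"rotation":[0,0,0]},{"offset":[0.12,0,0.25],"rotation":[0,0,0]},{"offset":[0.1,0,0.25],"rotation":[0,0,0]}]' >/dev/null; python3 fr.py
$R '[{"offset":[0.05,0,0.15],"rotation":[0,0,0]},{"offset":[0.05,0,0.1],"rotation":[0,0,0]},{"offset":[0.03,0,0.1],"rotation":[0,0,0]},{"offset":[0,0,0.05],"rotation":[0,0,0]},{"offset":[0,0,0],"rotation":[0,0,0]}]' >/dev/null; python3 fr.py
```

```text
t 18.43 dock frame TCP mm [  1.  -65.3 172.9] F [ 0.4 -1.7  3.2]
t 18.85 dock frame TCP mm [  0.3 -68.4 160.4] F [-0.2  0.2  0.5]
```

```bash
R='python3 -m jog'
for i in 1 2; do
$R '[{"offset":[0.01,0,0.06],"rotation":[0,0,0]},{"offset":[0.01,0,0.06],"rotation":[0,0,0]},{"offset":[0.01,0,0.06],"rotation":[0,0,0]},{"offset":[0.01,0,0.06],"rotation":[0,0,0]},{"offset":[0,0,0.06],"rotation":[0,0,0]}]' >/dev/null; python3 fr.py
done
```

```text
t 19.27 dock frame TCP mm [  0.6 -69.9 151.8] F [-0.5 -1.1  2. ]
t 19.68 dock frame TCP mm [  0.6 -71.1 142.7] F [ 0.1 -2.1  3.6]
```

```bash
R='python3 -m jog'
for i in 1 2; do
$R '[{"offset":[0,0,0.04],"rotation":[0,0,0]},{"offset":[0,0,0.04],"rotation":[0,0,0]},{"offset":[0,0,0.04],"rotation":[0,0,0]},{"offset":[0,0,0.04],"rotation":[0,0,0]},{"offset":[0,0,0.04],"rotation":[0,0,0]}]' >/dev/null; python3 fr.py
done
```

```text
t 20.1 dock frame TCP mm [  0.5 -71.  136.8] F [ 0.3 -2.2  1.9]
t 20.52 dock frame TCP mm [  0.6 -71.2 130.9] F [ 0.4 -2.2  3.8]
```

```bash
R='python3 -m jog'
for i in 1 2 3; do
python3 fr.py | awk '{gsub("\\]","");exit !($NF<7)}' && $R '[{"offset":[0,0,0.02],"rotation":[0,0,0]},{"offset":[0,0,0.02],"rotation":[0,0,0]},{"offset":[0,0,0.02],"rotation":[0,0,0]},{"offset":[0,0,0.02],"rotation":[0,0,0]},{"offset":[0,0,0.02],"rotation":[0,0,0]}]' >/dev/null; python3 fr.py
done
```

```text
t 20.93 dock frame TCP mm [  0.6 -71.1 127.9] F [ 0.3 -2.2  4.2]
t 21.35 dock frame TCP mm [  0.6 -71.1 124.9] F [-0.3 -2.4  4.6]
t 21.77 dock frame TCP mm [  0.6 -71.1 121.9] F [-0.1 -3.3  3.4]
```

```bash
R='python3 -m jog'
for i in 1 2 3; do
python3 fr.py | awk '{gsub("\\]","");exit !($NF<6.5)}' && $R '[{"offset":[0,0,0.02],"rotation":[0,0,0]},{"offset":[0,0,0.02],"rotation":[0,0,0]},{"offset":[0,0,0.02],"rotation":[0,0,0]},{"offset":[0,0,0.02],"rotation":[0,0,0]},{"offset":[0,0,0.02],"rotation":[0,0,0]}]' >/dev/null; python3 fr.py
done
```

```text
t 22.18 dock frame TCP mm [  0.7 -71.2 119.6] F [-2.7 -4.7 12.1]
t 22.18 dock frame TCP mm [  0.7 -71.2 119.6] F [-2.7 -4.7 12.1]
t 22.18 dock frame TCP mm [  0.7 -71.2 119.6] F [-2.7 -4.7 12.1]
```

```bash
R='python3 -m jog'
$R '[{"offset":[0,0,0.005],"rotation":[0,0,0]},{"offset":[0,0,0],"rotation":[0,0,0]},{"offset":[0,0,0],"rotation":[0,0,0]},{"offset":[0,0,0],"rotation":[0,0,0]},{"offset":[0,0,0],"rotation":[0,0,0]}]' >/dev/null; python3 fr.py
```

```text
t 22.6 dock frame TCP mm [  0.6 -71.2 119.6] F [-1.6 -4.   9.5]
```

```bash
R='python3 -m jog'
$R '[{"offset":[0,0,0.02],"rotation":[0,0,0]},{"offset":[0,0,0],"rotation":[0,0,0]},{"offset":[0,0,0],"rotation":[0,0,0]},{"offset":[0,0,0],"rotation":[0,0,0]},{"offset":[0,0,0],"rotation":[0,0,0]}]' >/dev/null; python3 fr.py
$R '[{"offset":[0,0,0],"rotation":[0,0,0]},{"offset":[0,0,0],"rotation":[0,0,0]},{"offset":[0,0,0],"rotation":[0,0,0]},{"offset":[0,0,0],"rotation":[0,0,0]},{"offset":[0,0,0],"rotation":[0,0,0]}]' >/dev/null; python3 fr.py
```

```text
t 23.02 dock frame TCP mm [  0.7 -71.2 119.4] F [-3.7 -4.6 13. ]
t 23.43 dock frame TCP mm [  0.7 -71.2 119.4] F [-3.2 -3.1 13. ]
```

```bash
R='python3 -m jog'
$R '[{"offset":[0,0,-0.05],"rotation":[0,0,0]},{"offset":[0,0,-0.2],"rotation":[0,0,0]},{"offset":[0,0,-0.5],"rotation":[0,0,0]},{"offset":[0,0,-0.8],"rotation":[0,0,0]},{"offset":[0.5,0,-0.8],"rotation":[0,0,0]}]' >/dev/null; python3 fr.py
$R '[{"offset":[0.8,0,-0.8],"rotation":[0,0,0]},{"offset":[0.9,0,-0.6],"rotation":[0,0,0]},{"offset":[0.9,0,0],"rotation":[0,0,0]},{"offset":[0.9,0,0],"rotation":[0,0,0]},{"offset":[0,0,0],"rotation":[0,0,0]}]' >/dev/null; python3 fr.py
python3 - <<'E'
from h import *
y=np.radians(19.5);M=np.array([[np.cos(y),-np.sin(y),0],[np.sin(y),np.cos(y),0],[0,0,1]])
for cam in("top","scene"):
    i=get_image(cam)
    for t in("clamp_handle","pack_center","flat_pack_center"):
      for d in models.landmark_of(cam,t)[:2]:
        w=toworld(i,d["point"]);p=M@(w-[.5385,.0665,0]);print(cam,t,round(d["score"],2),w.round(3),"dock",p.round(3),"theta",np.arctan2(p[2]-.085,.07-p[1]).round(3))
    if cam=="scene":cv2.imwrite("pics/s4.png",cv2.resize(i["pixels"][150:260,230:430],None,fx=4,fy=4))
E
```

```text
t 23.85 dock frame TCP mm [ -0.  -84.4 188.4] F [1.5 1.2 0.5]
t 24.27 dock frame TCP mm [   0.3 -193.5  230.9] F [-0.7 -0.3 -1.1]
top pack_center 0.8 [ 0.458 -0.193  0.024] dock [ 0.011 -0.272  0.024] theta -0.176
scene clamp_handle 0.89 [ 0.517 -0.002  0.086] dock [ 0.003 -0.071  0.086] theta 0.009
scene pack_center 0.94 [ 0.457 -0.197  0.022] dock [ 0.011 -0.275  0.022] theta -0.18
scene pack_center 0.85 [0.538 0.061 0.039] dock [ 0.001 -0.005  0.039] theta -0.546
scene flat_pack_center 0.68 [ 0.593 -0.314  0.023] dock [ 0.179 -0.34   0.023] theta -0.15
```

View pics/s4.png

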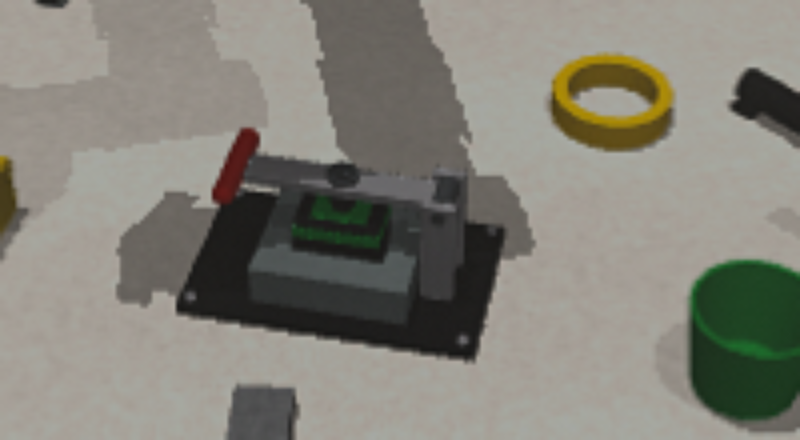

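The clamp lies level over the pack (handle at 235,165, pack top at 340,210). The handle stayed where it was pressed, at about 0.01 rad, and the arm is clear.

```bash
python3 -c "
from h import *
print(st()['contact_force'],st()['qvel'].round(3)); print(ctrl.job_done())"
```

```text
[-0.41197814 -0.55196311  1.17204174] [-0.005 -0.001 -0.001  0.001 -0.     0.   ]
the job is handed in; nothing more can be done
None
```

The green pack is in the dock pocket and clamped down. Everything is let go, and I handed the job in at about 24 s.

- **Placing:** The wrist camera put the pack within about 1 mm of the pocket's centre. I checked this right after release, with the clamp still open.
- **Clamping:** I pushed the clamp over from behind its handle, then pressed it down from above. It took about 4 N until it came up solid at about 0.01 rad. I held it for about 0.8 s at 13 N vertical, and no reading taken during the job went above about 14 N.
- **Last checks:** After I backed off, the handle read 0.009 rad. One scene-camera detection put the pack's centre at 39 mm, against 37 mm when home. The tool is clear, with only about 1 N of sensor noise.
- **Disagreements:** That same detection put the pack 5 mm off in y, which is roughly the detector's error and disagrees with the wrist camera. The top camera could not see the pack or the handle under the clamp and reported the yellow look-alike as the pack.
- **Not measured:** I had no direct reading of the force under the foot.
- **Bystanders:** The flat pack was found where it started. The others were not measured again, but the arm came near none of them.

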